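# Run the mail carriage past the label reader and brake it at the unloading mark

### The job

Push the loaded mail carriage along its track to the left so that its label passes the reader at 10 to 25 cm/s, then brake it by hand so that it comes to rest with its middle level with the two index brackets, and take your hand away. It rolls almost freely and the parcels are fragile: push and brake gently on the foam pads at the ends of the tray, never bump it (squash a pad by more than a centimetre), never press on the parcels, do not let it touch the left-hand buffer, and leave the other things on the counter alone.

Things in the scene. Friction and masses are not known exactly. Their poses are not given: they have to be found in the camera images.
- track: Two steel rails 170 mm apart, 860 mm long, tops 30 mm above the counter, fixed to it. Origin: middle of the track, at counter height. y axis: along the rails to the left end, the direction of travel; x axis: across, away from the robot. End blocks 78 mm high, with rubber buffers, fill y = -0.415 to -0.365 and 0.365 to 0.415.
- carriage: Wheeled carriage on the rails with a full mail tray screwed to its deck. Origin: its middle, at counter height; axes as the track's. Track y of its origin: -0.300 against the right-hand buffer, 0.300 against the left-hand one. Mass 5 kg nominal (4 to 6), rolling friction 0.03 N + 0.25 N per m/s: left alone at 0.15 m/s it loses only about 0.015 m/s each second. It cannot leave its rails.
- rim_mid (a point): Middle of the tray's mouth, 177 mm above the counter, over the carriage's middle. Grey tray 240 mm (across the track) x 120 mm (along it) x 105 mm high. Deck under it: 270 x 130 mm, its top 72 mm above the counter. No more than 20 N of hand force anywhere on carriage or tray.
- face_right (a point): Face centre of the black springy foam bump pad on the tray's right-hand (-y) end wall, to push on. The pad is 200 mm wide, 102 to 162 mm above the counter; unpressed, its face is 80 mm from the carriage's middle.
- face_left (a point): Face centre of the like pad on the left-hand (+y) end, to brake or push back on.
- pad_right (a joint): How far (m) the right-hand pad is squashed: 0 free, at most 0.016. Stiffness 250 N/m, damping 12 N per m/s. Over 0.012 is a bump; running on to a still hand at 0.03 m/s squashes it about 4 mm and the carriage springs back off it.
- pad_left (a joint): The same for the left-hand pad.
- label (a point): Middle of the white shipping label on the tray's far (+x) wall, level with the carriage's origin along the track. The parcels in the tray (small cartons, tops 8 mm or more below its rim) are fragile and not to be pressed.
- reader: Label reader: black head 50 x 70 x 50 mm on a post 216 mm high, fixed beyond the far side of the track. Origin: on the track's centre line, at counter height, level with the head, which is 0.18 to 0.23 m along +x (post and foot to 0.26); axes as the track's. It reads the label while that is within 25 mm along y and rolls to +y at 0.10 to 0.25 m/s, for 0.15 s.
- mark: Pair of fixed steel index brackets 76 mm high, one on either side of the track at x = +-0.144 to +-0.192, dark noses pointing at the deck. Origin: on the track's centre line, at counter height, midway between them; axes as the track's. The carriage is at the mark when its origin is level with this origin along y.
- carton_a: Bystander: carton 90 x 110 x 90 mm; origin centre of underside.
- carton_b: Bystander: flat carton 100 x 140 x 50 mm; origin centre of underside.
- mailer: Bystander: flat pale mailing box 150 x 110 x 30 mm; origin centre of underside.
- pen_cup: Bystander: dark cup, 76 mm wide, 100 mm high; origin centre of underside.
- date_stamp: Bystander: wooden hand stamp, 44 mm wide, 90 mm high; origin centre of underside.
Mind the look-alikes: they are no part of the job. What is shaped like the reader but purple or white is not meant.

How it is judged:
By the outcome, as a careful person would: the job done as asked, in the order asked, and still so for the second after the job is handed in, with the robot touching nothing.
It also fails if it takes over 38 s, if anything falls off the work surface, if the arm or the gripper's body presses on something with over 40 N, if the wrist force passes 120 N, or if a joint passes its speed limit or range.

### The arm

A 6-joint arm with a two-finger parallel gripper is mounted at the origin on the work surface. World frame = base frame: x ahead of the robot, y to its left, z up, the work surface at z = 0. Lengths are in m, angles in rad, forces in N, time in s.
With the tool pointing down it reaches from about 0.275 to 1 m from the base axis. Payload 8.4 kg.
Tool frame: the origin (TCP) lies on the centre line of the jaws, within the pads' length; the fingertips stand 17 mm ahead of it and the grasp point (between the pads) lies 2 mm behind it (bot.tcp_to_tips is the z of the fingertips in the tool frame, in m); z points along the fingers, y is the line along which they close (so a half turn about z gives the same grasp; the last joint's range is limited). The gripper opens to 85 mm and grips with 20 to 120 N. Pads are 22 mm wide; open, the fingers measure 114 mm over their backs; the gripper's body (76 mm by 85 mm) begins 54 mm behind the grasp point. The pads swing forward as they close: fully open they stand 13 mm farther back than shut.
Start: joints at [1.306, 0.353, 1.633, -0, 1.155, -0.002], TCP at [0.162, 0.604, 0.248] pointing down, gripper open.
Joint ranges: [-2.63, 2.63], [-0.92, 2.1], [0.06, 2.66], [-1.3, 4.44], [0, 2.69], [-3.02, 3.02]. Speed limits (rad/s): [2.22, 2.22, 2.79, 3.14, 3.14, 3.14].

### API

Orientations are given as a unit quaternion [x, y, z, w].
In Python, from workcell import bot, hand, kinematics, get_obs, vision, hand_in gives the robot as it stands. The module is installed in compiled form; this text tells all that it offers. Calls block until the motion is done:
- bot.reach(position, orientation): joint-space move of the TCP to a pose.
- bot.servo_line(position, ori=None, velocity=0.15): straight line of the TCP; ori=None keeps the orientation; velocity is the mean speed in m/s.
- bot.goto_joints(angles): joint-space move.
- hand.move_gripper(opening, strength=None): finger opening in m; strength is the grip in N (None keeps the last); returns when the fingers have stopped.
- bot.dwell(seconds).
- kinematics.solve_ik(position, orientation): joint angles nearest the present ones, or None.
- get_obs(): the state.
- vision.read_camera(name): name is "scene" or "top" or "wrist"; returns a dict with "frame" (384x512x3 uint8, red, green, blue), "intrinsics" (3x3 intrinsics, pixels), "view" (4x4, takes a point from world to camera coordinates). Camera axes: x right, y down, z forward; pixel columns grow to the right and rows downward; lengths in m; the calibration is good to about 2 mm. A picture is of the moment at which its call begins. There is no depth.
A pose or a line that the arm cannot do raises bot.IKError and nothing moves.
- hand_in(): hands the job in; it is judged then, once.
The state is a dict: "time_s": time; "joint_pos": joint angles; "joint_vel": joint speeds; "joint_efforts": joint torques, N m; "position": TCP position; "orientation": TCP orientation; "wrist_force": force on the tool from outside, world axes, zero at the start; "ft_torque": the same for the moment, N m; "gripper_width": finger opening in m; "grip_force": force on a finger pad.
Only numpy, scipy, OpenCV 4.12 (cv2) and the standard library are available. Lean on these libraries where they do the work, as an engineer would, in place of code of your own. Each camera call takes 0.05 s, during which the arm holds its last target. There are 200 camera calls.

## Working session

There is one attempt and no reset: what is moved stays moved. The work goes in short steps, each a Python script; the robot and the scene stay as the last script left them, time stands still between calls to the robot, and variables do not carry over. Pictures are saved under pics/ and viewed, at most 10 in all, crops included, and the job is handed in when it is done.

```bash
mkdir -p pics
python3 - <<'E'
from workcell import *
import cv2,numpy as np
o=get_obs();print(o['time_s'],o['position'],o['orientation'])
for n in ["scene","top"]:
    c=vision.read_camera(n);cv2.imwrite(f"pics/{n}0.png",cv2.resize(c["frame"][:,:,::-1],(800,600),interpolation=cv2.INTER_CUBIC))
    np.savez(f"{n}0.npz",f=c["frame"],K=c["intrinsics"],V=c["view"]);print(np.array(c["intrinsics"]).round(1).tolist(),np.array(c["view"]).round(3).tolist())
E
```

```text
0.0 [0.16223911 0.60311159 0.24756347] [ 1.31014577e-01  9.91380204e-01 -6.78369929e-04 -1.10260054e-04]
[[379.9, 0.0, 251.6], [0.0, 379.9, 182.7], [0.0, 0.0, 1.0]] [[-0.662, 0.749, 0.008, 0.357], [0.558, 0.5, -0.663, -0.202], [-0.5, -0.435, -0.749, 1.646], [0.0, 0.0, 0.0, 1.0]]
[[446.7, 0.0, 251.1], [0.0, 446.7, 192.8], [0.0, 0.0, 1.0]] [[0.015, -1.0, -0.014, -0.008], [-0.981, -0.012, -0.193, 0.547], [0.193, 0.017, -0.981, 1.339], [0.0, 0.0, 0.0, 1.0]]
```

View pics/top0.png

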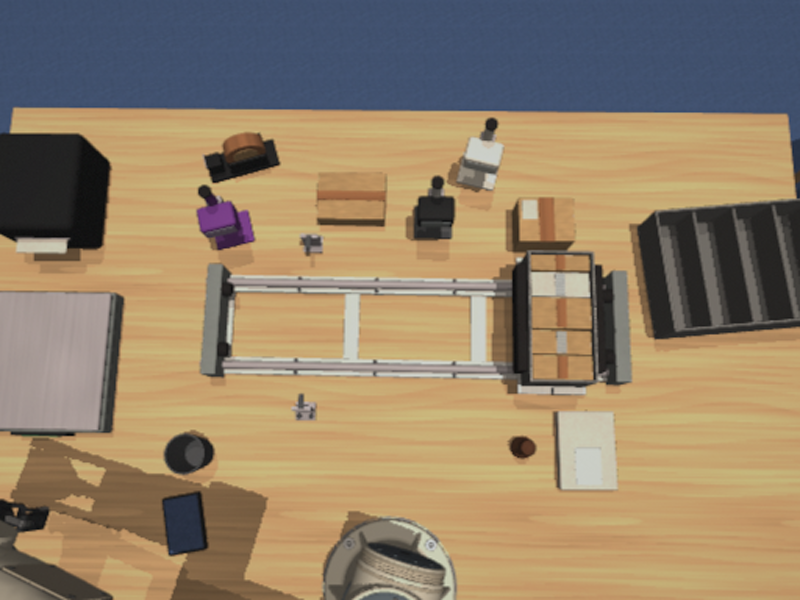

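View pics/scene0.png

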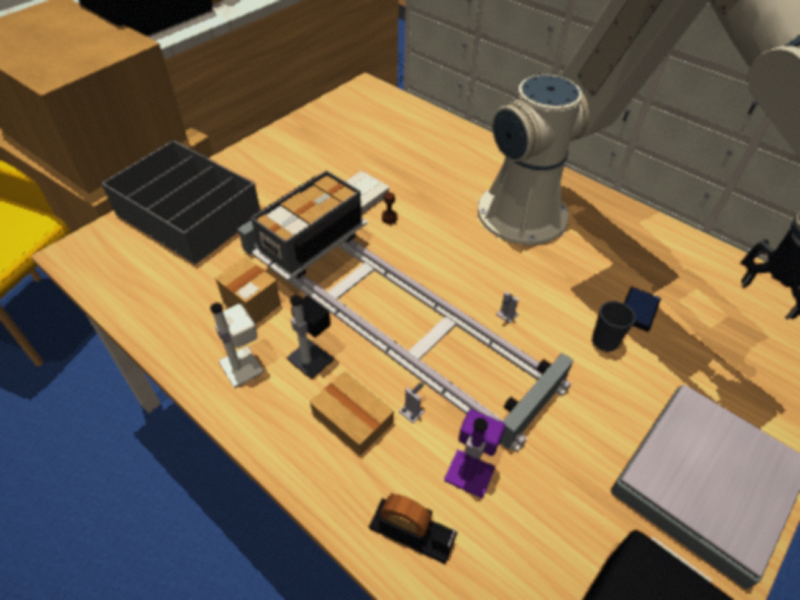

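Top view (800-px scale): left block ~(215,320), right block ~(618,327), carriage at the right ~(560,320). The black reader is at ~(435,215), the purple and white ones are decoys, and the brackets are at (312,243) and (304,408). I'll zoom in on those for accurate pixels.

Run:
```python
import cv2,numpy as np
f=np.load("top0.npz")['f'][:,:,::-1]
def tile(c0,r0,w,h,s):
    t=cv2.resize(f[r0:r0+h,c0:c0+w],None,fx=s,fy=s,interpolation=cv2.INTER_CUBIC)
    for i in range(0,w,5):
        cv2.line(t,(i*s,0),(i*s,6 if (c0+i)%10 else 12),(0,255,0),1)
        if (c0+i)%10==0: cv2.putText(t,str(c0+i),(i*s,22),0,.35,(0,0,255),1)
    for i in range(0,h,5):
        cv2.line(t,(0,i*s),(6 if (r0+i)%10 else 12,i*s),(0,255,0),1)
        if (r0+i)%10==0: cv2.putText(t,str(r0+i),(13,i*s+4),0,.35,(0,0,255),1)
    return t
a=np.vstack([tile(180,140,40,35,8),tile(180,240,40,35,8)])      #320x560
b=tile(120,160,40,93,6)  #240x558
d=tile(380,160,40,93,6)
h=556
cv2.imwrite("pics/c1.png",np.hstack([a[:h],b[:h],d[:h]]))
e=tile(260,100,40,60,9); g=tile(320,155,80,95,5)
cv2.imwrite("pics/c2.png",np.hstack([e[:475],g[:475]]))
```

```text
(no output)
```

View pics/c1.png

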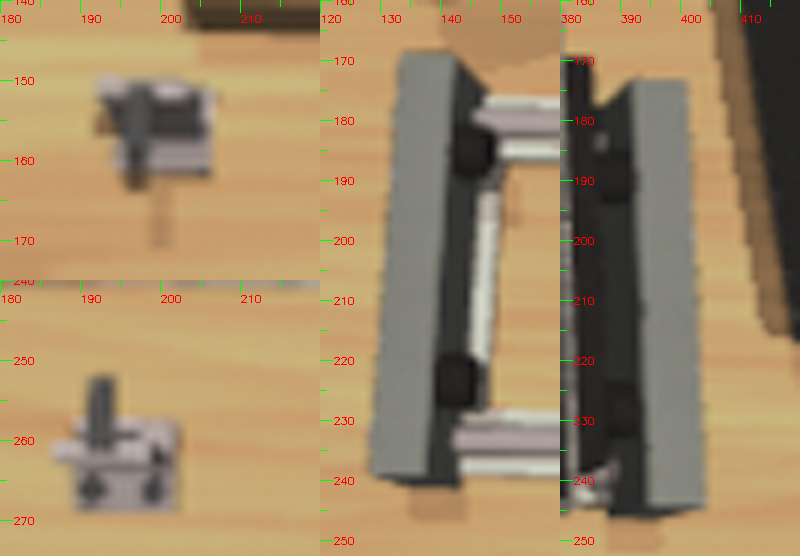

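View pics/c2.png

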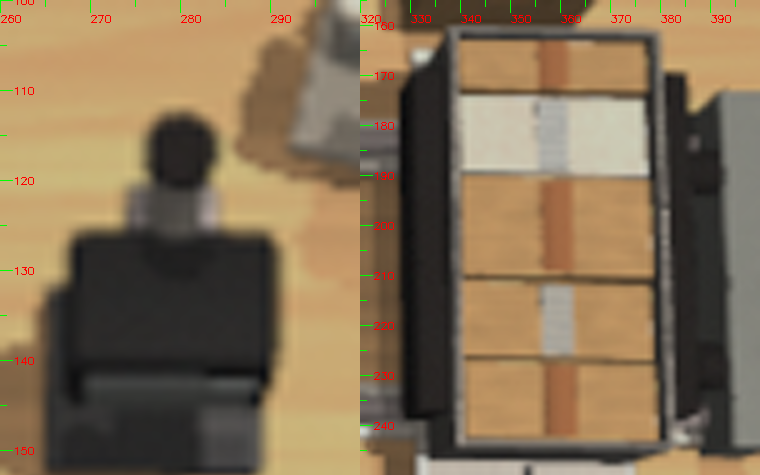

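Crops: left block top corners are (133,169), (142.5,169), (137.5,239.5), (128,239.5); right block (392,173.5), (401,173.5), (404,244.5), (394.5,244.5). Bracket noses sit at columns 196 (tip row 163) and 191.5 (tip row 252.5), the reader head centre is at ~(279.4,134), and the tray rim spans columns 338–380.

```bash
cat > geo.py <<'E'
import numpy as np
def ray(c,uv,z):
    K,V=np.array(c['K']),np.array(c['V']); R,t=V[:3,:3],V[:3,3]
    o=-R.T@t; d=R.T@np.linalg.solve(K,[uv[0],uv[1],1]); return o+d*(z-o[2])/d[2]
E
python3 - <<'E'
import numpy as np
from geo import *
c=np.load("top0.npz")
P=lambda L,z:np.array([ray(c,p,z) for p in L])
L=P([(133,169),(142.5,169),(137.5,239.5),(128,239.5)],.078);R=P([(392,173.5),(401,173.5),(404,244.5),(394.5,244.5)],.078)
print(L.round(4)[:,:2],R.round(4)[:,:2])
l,r=L.mean(0),R.mean(0);T=(l+r)/2;d=(l-r);print('len',np.linalg.norm(d));y=d/np.linalg.norm(d);x=np.array([y[1],-y[0],0])
print('T',T,'yaw',np.arctan2(-y[0],y[1]))
def tr(p): q=p-T; return np.array([q@x,q@y]).round(4)
for n,uv,z in [('bf',(196,163),.07),('bn',(191.5,252.5),.07),('head',(279.4,134),.17),('knob',(279.5,117),.216)]+[('rim',p,.177) for p in [(337.5,161.5),(379.5,161.5),(338.5,243),(382,242)]]: print(n,tr(ray(c,uv,z)))
s=np.load("scene0.npz")
# scene cross-check: bracket tops (800px coords) 
for n,uv in [('bf',(420,385)),('bn',(506,297))]: print(n,tr(ray(s,np.array(uv)*.64,.076)))
E
```

```text
[[0.6125 0.3668]
 [0.6128 0.3372]
 [0.3943 0.3386]
 [0.3939 0.3673]] [[ 0.6077 -0.4328]
 [ 0.6081 -0.4603]
 [ 0.3907 -0.4586]
 [ 0.3903 -0.4304]]
len 0.7979950884365715
T [ 0.50130165 -0.04653154  0.078     ] yaw -0.005231275997464307
bf [0.1336 0.22  ]
bn [-0.1441  0.2212]
head [ 0.1988 -0.0349]
knob [ 0.2337 -0.0327]
rim [ 0.1167 -0.2016]
rim [ 0.1187 -0.3214]
rim [-0.1162 -0.2005]
rim [-0.1111 -0.3203]
bf [0.1522 0.2207]
bn [-0.155   0.2162]
```

Geometry agrees with the given sizes: the tops of the end blocks are 0.798 m apart where 0.80 is expected. In track y the carriage is at -0.261, the reader at -0.034 and the mark at 0.2206. Next I check the IK along the path and simulate the push.

```bash
cat > h.py <<'E'
import numpy as np,cv2
from geo import ray
T=np.array([.5013,-.0465]);yaw=-.0052
Y=np.array([-np.sin(yaw),np.cos(yaw)]);X=np.array([np.cos(yaw),np.sin(yaw)])
a=np.pi/4+yaw/2
Q=[np.cos(a),np.sin(a),0,0]       # tool y across the track
def W(y,z,x=0.): p=T+X*x+Y*y; return [p[0],p[1],z]
def tr(p): q=np.array(p)[:2]-T; return q@X,q@Y
def car(f,K,V):
    "track y of carriage from white parcel blob in top view (offset calibrated on first frame)"
    hsv=cv2.cvtColor(f,cv2.COLOR_RGB2HSV); m=((hsv[...,1]<50)&(hsv[...,2]>150)).astype(np.uint8)
    m[:165]=0;m[200:]=0
    m=cv2.morphologyEx(m,cv2.MORPH_CLOSE,np.ones((3,7))); m=cv2.morphologyEx(m,cv2.MORPH_OPEN,np.ones((10,10)))
    n,l,s,c=cv2.connectedComponentsWithStats(m)
    return [(s[i].tolist(),[round(float(v),4) for v in tr(ray(dict(K=K,V=V),(s[i][0]+s[i][2]/2-.5,c[i][1]),.167))]) for i in range(1,n)]
prof={'mj':lambda u:u**3*(10-15*u+6*u*u),'cos':lambda u:(1-np.cos(np.pi*u))/2,'trap':lambda u:np.where(u<.25,u*u/.375,np.where(u<.75,(u-.125)/.75,1-(1-u)**2/.375))}
def sim(lines,y0,v0,m,kind='mj',side=-1,tmax=None,dt=1e-3):
    "lines: (t0,h_start,h_end,T) of the contact surface. side -1: hand behind the carriage"
    tmax=tmax or lines[-1][0]+lines[-1][3]+1
    n=int(tmax/dt);tt=np.arange(n)*dt;h=np.full(n,lines[0][1],float)
    for t0,a,b,D in lines: h=np.where(tt>=t0,a+(b-a)*prof[kind](np.clip((tt-t0)/D,0,1)),h)
    y,v=y0,v0;out=[];q=0.
    for i in range(n):
        vh=(h[i]-h[i-1])/dt if i else 0.
        s=(h[i]-(y-.08)) if side<0 else ((y+.08)-h[i])
        sd=(vh-v)*(1 if side<0 else -1)
        F=max(0,250*s+12*sd) if s>0 else 0.
        F*=-side
        fr=.03+.25*abs(v)
        acc=(F-np.sign(v)*fr)/m if abs(v)>1e-4 else (F-np.sign(F)*min(abs(F),.03))/m
        v2=v+acc*dt
        if v*v2<0 and abs(F)<.03: v2=0
        v=v2;y+=v*dt;out.append((tt[i],y,v,max(s,0),h[i]))
    return np.array(out)
E
python3 - <<'E'
from h import *
from workcell import *
c=np.load("top0.npz");print(car(c['f'],c['K'],c['V']),bot.tcp_to_tips)
for q in (Q,[Q[1],-Q[0],0,0]):
  for y,z in [(-.385,.25),(-.36,.135),(-.24,.135),(-.24,.22),(.15,.22),(.15,.135),(.33,.135),(.4,.25)]:
    j=kinematics.solve_ik(W(y,z),q);print(y,z,None if j is None else np.round(j,2))
for L,D in [(.1,1.3),(.12,1.5),(.12,1.6),(.14,1.7)]:
  for k in prof:
    for m in (4,6):
      for g in (0,.003):
        o=sim([(0,-.341-g,-.341-g+L,D)],-.261,0,m,k,tmax=3)
        i=np.argmax(o[:,1]>-.034);e=int(D*1000)
        print(L,D,k,m,g,'sq %.1fmm vreader %.3f y_end %.3f v_end %.3f'%(o[:,3].max()*1e3,o[i,2],o[e,1],o[e,2]))
E
```

```text
[([341, 175, 37, 16, 561], [0.0579, -0.2637]), ([151, 177, 165, 24, 1782], [0.0479, 0.0967]), ([0, 188, 71, 13, 885], [0.0075, 0.6651])] 0.017
-0.385 0.25 [-0.71  0.41  1.55 -0.    1.18 -0.71]
-0.36 0.135 [-0.69  0.5   1.68 -0.    0.96 -0.68]
-0.24 0.135 [-0.52  0.41  1.83 -0.    0.9  -0.52]
-0.24 0.22 [-0.52  0.31  1.77 -0.    1.07 -0.52]
0.15 0.22 [ 0.2   0.21  1.9  -0.    1.03  0.21]
0.15 0.135 [ 0.2   0.33  1.97 -0.    0.85  0.21]
0.33 0.135 [ 0.51  0.41  1.83 -0.    0.9   0.52]
0.4 0.25 [ 0.61  0.34  1.65 -0.    1.15  0.61]
-0.385 0.25 [-0.71  0.41  1.55 -0.    1.18  2.43]
-0.36 0.135 [-0.69  0.5   1.68 -0.    0.96  2.46]
-0.24 0.135 [-0.52  0.41  1.83 -0.    0.9   2.62]
-0.24 0.22 [-0.52  0.31  1.77 -0.    1.07  2.62]
0.15 0.22 [ 0.2   0.21  1.9  -0.    1.03 -2.94]
0.15 0.135 [ 0.2   0.33  1.97 -0.    0.85 -2.94]
0.33 0.135 [ 0.51  0.41  1.83 -0.    0.9  -2.63]
0.4 0.25 [ 0.61  0.34  1.65 -0.    1.15 -2.53]
0.1 1.3 mj 4 0 sq 7.9mm vreader 0.167 y_end -0.098 v_end 0.174
0.1 1.3 mj 4 0.003 sq 9.5mm vreader 0.177 y_end -0.096 v_end 0.183
0.1 1.3 mj 6 0 sq 11.9mm vreader 0.190 y_en
[... 2347 characters left out ...]
_end -0.044 v_end 0.168
0.14 1.7 mj 6 0 sq 10.2mm vreader 0.187 y_end -0.031 v_end 0.186
0.14 1.7 mj 6 0.003 sq 11.9mm vreader 0.196 y_end -0.027 v_end 0.195
0.14 1.7 cos 4 0 sq 5.7mm vreader 0.119 y_end -0.079 v_end 0.124
0.14 1.7 cos 4 0.003 sq 7.1mm vreader 0.128 y_end -0.073 v_end 0.133
0.14 1.7 cos 6 0 sq 8.5mm vreader 0.145 y_end -0.061 v_end 0.147
0.14 1.7 cos 6 0.003 sq 10.0mm vreader 0.155 y_end -0.056 v_end 0.156
0.14 1.7 trap 4 0 sq 6.6mm vreader 0.126 y_end -0.067 v_end 0.130
0.14 1.7 trap 4 0.003 sq 8.2mm vreader 0.136 y_end -0.061 v_end 0.139
0.14 1.7 trap 6 0 sq 10.0mm vreader 0.147 y_end -0.055 v_end 0.148
0.14 1.7 trap 6 0.003 sq 11.5mm vreader 0.155 y_end -0.051 v_end 0.156
```

```bash
sed -i 's/hsv\[...,2\]>150/hsv[...,2]>185/; s/np.ones((3,7))/np.ones((1,9))/; s/np.ones((10,10))/np.ones((9,14))/' h.py
python3 - <<'E'
from h import *
from workcell import *
c=np.load("top0.npz");print(car(c['f'],c['K'],c['V']))
bot.reach(W(-.385,.26),Q);print(get_obs()['time_s'])
hand.move_gripper(0.0);o=get_obs();print(o['time_s'],o['gripper_width'])
bot.servo_line(W(-.385,.135),velocity=.25);o=get_obs();print(o['time_s'],tr(o['position']),o['position'],o['wrist_force'])
bot.servo_line(W(-.36,.135),velocity=.06);o=get_obs();print(o['time_s'],tr(o['position']),o['wrist_force'])
c=vision.read_camera("top");print(car(c["frame"],c["intrinsics"],c["view"]))
s=vision.read_camera("scene");np.savez("s1.npz",f=s["frame"],K=s["intrinsics"],V=s["view"])
f=cv2.resize(c["frame"][140:270,280:430],None,fx=4,fy=4,interpolation=cv2.INTER_CUBIC)
g=cv2.resize(s["frame"][90:220,140:270],(520,520),interpolation=cv2.INTER_CUBIC)
cv2.imwrite("pics/p1.png",np.hstack([f[:,:,::-1],np.zeros((520,4,3),np.uint8),g[:,::1,::-1]])[:, :].copy() if 0 else cv2.resize(np.hstack([f,g])[:,:,::-1],(800,371)))
E
```

```text
[([342, 175, 35, 14, 490], [0.0613, -0.2638])]
3.875
4.6417 0.00010230001044514228
5.2917 (np.float64(0.0005505029177142689), np.float64(-0.3854749627361561)) [ 0.49984603 -0.43197261  0.13588705] [-0.02232342 -1.02942237  1.6332317 ]
5.8583 (np.float64(0.00021199285660074673), np.float64(-0.35978114029675373)) [ 0.03516839 -0.5454624   0.02464339]
[([414, 165, 57, 29, 1107], [0.0743, -0.5003])]
```

View pics/p1.png

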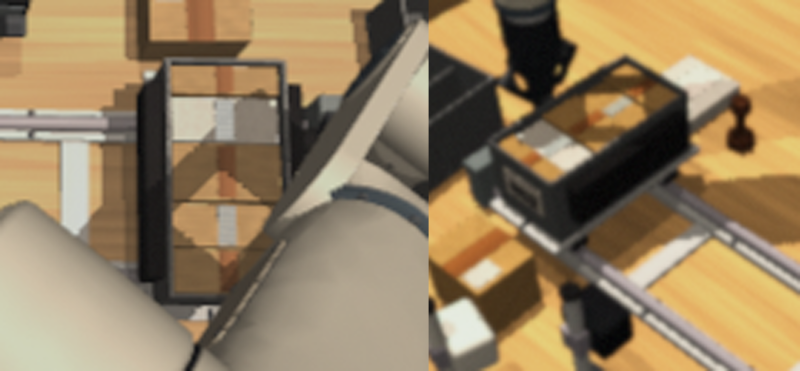

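Left half (top view): tray at crop columns ~140–290, with the arm's shadow on the parcels, so a colour mask on the white parcel is fragile. The very dark leading (left) pad edge stays visible, so I'll track that. Since the clock stands still between scripts, I can stop to think mid-roll. Next I feel for contact in small steps.

```bash
cat >> h.py <<'E'
def lead(f,K,V,r0=172,r1=182,thr=62,cmin=150,cmax=345):
    "track y of carriage from the leading edge of the dark left pad in rows r0..r1"
    g=f.max(2)[r0:r1].astype(float).mean(0)
    d=g<thr; run=np.array([d[i:i+6].all() for i in range(len(d)-6)])
    i=cmin+int(np.argmax(run[cmin:cmax]))
    if not run[i]: return None
    u=i-1+(g[i-1]-thr)/(g[i-1]-g[i]); z=.162 if u<245 else .105
    return round(u,2),round(float(tr(ray(dict(K=K,V=V),(u,(r0+r1)/2),z))[1]-.08),4)
def look(vision,get_obs,name=None):
    t=get_obs()['time_s'];c=vision.read_camera("top")
    if name: np.savez(name,f=c["frame"],K=c["intrinsics"],V=c["view"])
    return round(t,4),lead(c["frame"],c["intrinsics"],c["view"])
E
python3 - <<'E'
from h import *
from workcell import *
c=np.load("top0.npz");print(lead(c['f'],c['K'],c['V']),c['f'].max(2)[172:182].mean(0)[318:350].round().astype(int))
bot.dwell(.15);print(look(vision,get_obs,"t1.npz"))
y=-.36;F0=[]
for i in range(3): F0.append(get_obs()['wrist_force'][1]);bot.dwell(.02)
print('F0',np.round(F0,3));b=np.mean(F0)
for k in range(10):
    y+=.0015;bot.servo_line(W(y,.135),velocity=.006)
    o=get_obs();F=o['wrist_force'][1]-b;print(round(o['time_s'],3),round(y,4),np.round(tr(o['position'])[1],4),round(F,3))
    if F<-.15: break
print(look(vision,get_obs))
E
```

```text
(np.float64(327.46), -0.2636) [162 147 119 120 119 119 119 119 118  94  25  18  26  37  40  40  40  40
  36  42 103 147 168 183 184 184 184 186 187 187 186 186]
(6.1083, (np.float64(327.48), -0.2637))
F0 [-0.175  0.24   0.56 ]
6.608 -0.3585 -0.3585 -0.105
7.008 -0.357 -0.357 0.028
7.408 -0.3555 -0.3555 0.481
7.808 -0.354 -0.354 -0.569
(7.8083, (np.float64(327.21), -0.2629))
```

Run:
```python
from h import *
from workcell import *
bot.dwell(.15);print(look(vision,get_obs))
y=-.354
for k in range(4):
    y+=.001;bot.servo_line(W(y,.135),velocity=.01)
    F=[]
    for i in range(4): F.append(get_obs()['wrist_force'][1]);bot.dwell(.03)
    L=look(vision,get_obs);print(round(y,4),L,np.round(np.mean(F),2))
    if L[1][0]<326.7: break
```

```text
(8.0083, (np.float64(327.06), -0.2624))
-0.353 (8.4417, (np.float64(326.65), -0.2612)) -0.05
```

Contact: the carriage has begun creeping (about 2.5 mm). Launching the push now.

Run:
```python
from h import *
from workcell import *
print(get_obs()['time_s'])
bot.servo_line(W(-.233,.135),velocity=.0727)
o=get_obs();print(o['time_s'],tr(o['position']),o['wrist_force'])
print(look(vision,get_obs,"t2.npz"))
print(look(vision,get_obs,"t3.npz"))
f=np.load("t3.npz")['f'];print(f.max(2)[172:182].mean(0)[240:300].round().astype(int).tolist())
```

```text
8.4917
10.2917 (np.float64(1.5309584668460173e-05), np.float64(-0.23331469062352173)) [0.01267446 0.81412423 0.57187298]
(10.2917, (np.float64(253.81), -0.0419))
(10.3417, None)
[182, 178, 189, 198, 191, 172, 160, 160, 159, 148, 116, 77, 39, 41, 41, 41, 41, 63, 104, 109, 145, 196, 194, 194, 194, 194, 194, 194, 194, 194, 194, 194, 194, 194, 194, 180, 163, 170, 168, 167, 166, 156, 166, 194, 194, 194, 194, 195, 196, 195, 196, 196, 196, 196, 196, 196, 195, 153, 84, 112]
```

The push came out as the min-jerk model predicts, with the carriage at -0.04 and ~0.15 m/s, so it is now passing the reader. Each line costs an extra 0.15 s of settling, so I'll optimise the hop and braking numerically while the clock stands still.

```bash
sed -i 's/range(len(d)-6)/range(len(d)-4)/; s/d\[i:i+6\]/d[i:i+4]/' h.py
cat > plan.py <<'E'
from h import *
c=[np.load(n) for n in("t2.npz","t3.npz")]
print([lead(k['f'],k['K'],k['V']) for k in c])
for m in(4,5,6):
    for g in(-.001,0,.001):
        o=sim([(0,-.3387-g,-.2187-g,1.65)],-.2587,.003,m,'mj',tmax=1.86)
        print(m,g,'y1.8 %.4f v %.4f y1.85 %.4f sq %.4f'%(o[1800,1],o[1800,2],o[1850,1],o[:,3].max()))
def coast(y,v,t): # friction m=5
    k=.05;b=.006; return (v+b/k)/k*(1-np.exp(-k*t))-b/k*t+y, (v+b/k)*np.exp(-k*t)-b/k
mj=prof['mj'];u=np.linspace(0,1,60);s=mj(u)
ang=lambda y:np.arctan2(y-.0465,.5013)
def T_lim(ya,yb,za,zb,w=1.85):
    y=ya+(yb-ya)*s; z=za+(zb-za)*s
    return max(np.abs(np.gradient(ang(y),u)).max()/w, np.abs(np.gradient(z,u)).max()/.9)
def search(v0,y0=-.0394,t0=.1,zE=.145,h=.014):
    best=None
    for A in np.arange(.0,.27,.01):
        for zA in np.arange(.23,.38,.01):
            T1=T_lim(-.233,A,.135,zA); tt=t0+u*T1; yh=-.233+(A+.233)*s; tip=.118+(zA-.135)*s
            yc=coast(y0,v0,tt)[0]
            over=(np.abs(yh-yc)<.06+h+.004)&(tip<.187)|(np.abs(yh-yc)<.08+h+.003)&(tip<.172)
            if over.any(): continue
            for H in np.arange(max(A,.2),.30,.005):
                T2=T_lim(A,H,zA,zE); t1=t0+T1+.15; tt=t1+u*T2; yh=A+(H-A)*s; tip=zA-.017+(zE-zA)*s
                yc=coast(y0,v0,tt)[0]
                if (np.abs(yh-yc)<.06+h+.004).__and__(tip<.187).any() or ((np.abs(yh-yc)<.08+h+.003)&(tip<.172)).any(): continue
                te=t1+T2+.15; y,v=coast(y0,v0,te); gap=H-.012-.08-y
                if gap<.006: continue
                # brake line
                for L in np.arange(.03,.10,.01):
                    for D in np.arange(.5,1.6,.15):
                        if y+gap+L>.285: continue
                        key=te+.0*L
                        yield te,A,zA,H,T1,T2,gap,y,v,L,D
E
cat > run1.py <<'E'
from plan import *
import itertools
seen={}
for r in search(.155):
    k=r[1:4]
    seen.setdefault(k,r)
b=sorted(seen.values(),key=lambda r:r[7]+r[6]*.0)[:300]
print(len(seen)); res=[]
for r in b[::12]:
    te,A,zA,H,T1,T2,gap,y,v=r[:9]
    for L in np.arange(.02,.1,.01):
        for D in np.arange(.4,1.5,.15):
            o=sim([(0,y+.08+gap,y+.08+gap+L,D)],y,v,5,'mj',1,tmax=D+.15,dt=2e-3)
            if o[:,3].max()<.0075: res.append((o[:,1].max(),o[-1,2],o[:,3].max(),te,A,zA,H,T1,T2,gap,y,L,D))
for r in sorted(res)[:12]: print(np.round(r,4).tolist())
E
time python3 run1.py
```

```text
[(np.float64(253.81), -0.0419), (np.float64(251.4), -0.0346)]
4 -0.001 y1.8 -0.0513 v 0.1430 y1.85 -0.0441 sq 0.0058
4 0 y1.8 -0.0520 v 0.1430 y1.85 -0.0449 sq 0.0061
4 0.001 y1.8 -0.0508 v 0.1450 y1.85 -0.0435 sq 0.0067
5 -0.001 y1.8 -0.0425 v 0.1547 y1.85 -0.0348 sq 0.0073
5 0 y1.8 -0.0422 v 0.1557 y1.85 -0.0344 sq 0.0078
5 0.001 y1.8 -0.0404 v 0.1584 y1.85 -0.0325 sq 0.0084
6 -0.001 y1.8 -0.0359 v 0.1642 y1.85 -0.0277 sq 0.0089
6 0 y1.8 -0.0350 v 0.1659 y1.85 -0.0267 sq 0.0094
6 0.001 y1.8 -0.0332 v 0.1689 y1.85 -0.0247 sq 0.0100
952
[0.1952, -0.0288, 0.0072, 1.3822, 0.04, 0.37, 0.26, 0.514, 0.4681, 0.006, 0.162, 0.02, 0.4]
[0.2111, -0.012, 0.0074, 1.3674, 0.1, 0.3, 0.27, 0.6449, 0.3225, 0.018, 0.16, 0.03, 0.7]
[0.2112, -0.0133, 0.0072, 1.3636, 0.09, 0.3, 0.27, 0.623, 0.3406, 0.0185, 0.1595, 0.03, 0.7]
[0.2113, -0.0141, 0.0071, 1.3613, 0.07, 0.31, 0.27, 0.5792, 0.3822, 0.0188, 0.1592, 0.03, 0.7]
[0.2113, -0.0147, 0.0071, 1.3594, 0.04, 0.35, 0.27, 0.514, 0.4454, 0.0191, 0.1589, 0.03, 0.7]
[0.2113, -0.0148, 0.0071, 1.3591, 0.01, 0.34, 0.27, 0.4499, 0.5092, 0.0192, 0.1588, 0.03, 0.7]
[0.2153, 0.0134, 0.0072, 1.3822, 0.04, 0.37, 0.26, 0.514, 0.4681, 0.006, 0.162, 0.04, 0.55]
[0.2177, -0.0248, 0.0063, 1.3711, 0.08, 0.31, 0.275, 0.601, 0.3701, 0.0225, 0.1605, 0.03, 0.7]
[0.2179, -0.0255, 0.0062, 1.3693, 0.06, 0.31, 0.275, 0.5574, 0.412, 0.0228, 0.1602, 0.03, 0.7]
[0.2179, -0.026, 0.0062, 1.3683, 0.04, 0.35, 0.275, 0.514, 0.4543, 0.0229, 0.1601, 0.03, 0.7]
[0.2179, -0.0261, 0.0062, 1.3681, 0.03, 0.35, 0.275, 0.4925, 0.4755, 0.0229, 0.1601, 0.03, 0.7]
[0.2197, -0.0162, 0.0067, 1.3516, 0.06, 0.31, 0.265, 0.5574, 0.3943, 0.0152, 0.1578, 0.04, 0.7]
real	0m2.492s
user	0m2.671s
sys	0m0.044s
```

Predicted speed at the reader is ~0.155 m/s, and braking right at the mark looks feasible. I run hop line 1 with the joint speeds checked first, then take one look.

```bash
cat > mv.py <<'E'
from h import *
from workcell import *
def line(y,z,D):
    p=np.array(get_obs()['position']);q=np.array(W(y,z));n=25;u=np.linspace(0,1,n)
    J=[kinematics.solve_ik(list(p+(q-p)*k),Q) for k in prof['mj'](u)]
    w=np.abs(np.gradient(np.array(J),u*D,axis=0)).max(0);print('w',w.round(2))
    if (w>np.array([2.1,2.1,2.6,2.9,2.9,2.9])).any(): print('TOO FAST');return False
    bot.servo_line(list(q),velocity=float(np.linalg.norm(q-p)/D));o=get_obs()
    print('t',round(o['time_s'],4),np.round(tr(o['position']),4),round(o['position'][2],4));return True
E
python3 - <<'E'
from mv import *
if line(.07,.31,.59):
    print(look(vision,get_obs,"t4.npz"))
    c=np.load("t4.npz");cv2.imwrite("pics/t4.png",cv2.resize(c['f'][130:270,110:360],(800,448),interpolation=cv2.INTER_CUBIC)[:,:,::-1])
E
```

```text
w [1.81 1.09 0.4  0.   1.11 1.81]
t 11.2417 [-0.0004  0.0699] 0.3097
(11.2417, None)
```

View pics/t4.png

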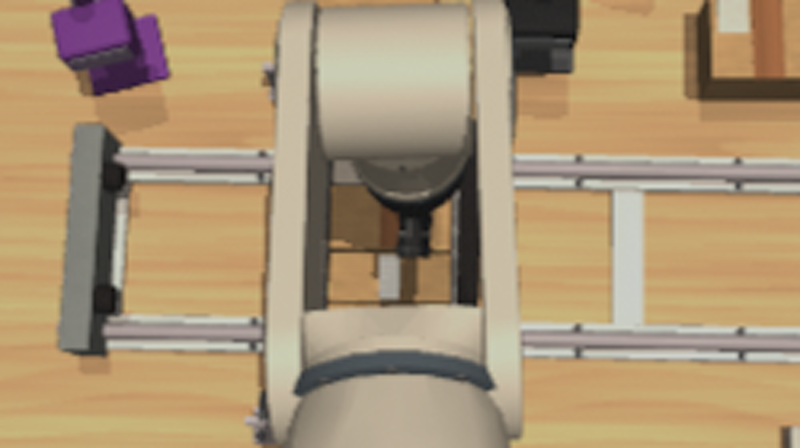

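The top view at the hop apex shows the arm over the tray. The near silver tape, on the tray's middle line, is visible at crop (390,275), i.e. image (231.9,216). Its ray gives the carriage position.

Run:
```python
from h import *
c=np.load("t4.npz");c0=np.load("top0.npz")
g=c['f'][212:221].astype(float).mean(0);print(g[208:262].round().astype(int).tolist())
for z in(.16,.168):
  print(z,[tr(ray(c0,(u,219),z))[1].round(4) for u in(358.6,359.6)],[tr(ray(c,(u,216),z))[1].round(4) for u in(230.9,231.9,232.9)])
from plan import coast
print(coast(-.0394,.1557,.95))
```

```text
[[83, 77, 68], [83, 77, 68], [85, 79, 72], [74, 70, 64], [105, 86, 62], [163, 129, 87], [182, 141, 94], [181, 141, 94], [181, 141, 94], [181, 141, 94], [181, 141, 94], [182, 140, 94], [181, 140, 93], [181, 140, 94], [181, 140, 93], [180, 140, 93], [181, 140, 93], [179, 139, 93], [164, 127, 85], [143, 113, 78], [157, 141, 122], [169, 164, 155], [168, 164, 155], [167, 163, 154], [166, 162, 153], [165, 161, 153], [143, 137, 127], [96, 81, 62], [85, 67, 46], [84, 66, 46], [85, 67, 46], [86, 67, 46], [125, 97, 66], [160, 124, 83], [160, 125, 83], [161, 125, 84], [160, 125, 83], [160, 124, 83], [160, 125, 83], [160, 124, 83], [160, 124, 83], [160, 126, 84], [133, 107, 74], [87, 82, 75], [87, 84, 79], [41, 38, 37], [37, 34, 33], [38, 35, 34], [40, 37, 35], [40, 37, 35], [39, 36, 34], [69, 58, 47], [127, 115, 98], [178, 168, 147]]
0.16 [np.float64(-0.2614), np.float64(-0.2643)] [np.float64(0.1004), np.float64(0.0976), np.float64(0.0947)]
0.168 [np.float64(-0.2596), np.float64(-0.2624)] [np.float64(0.0999), np.float64(0.0971), np.float64(0.0943)]
[(np.float64(253.81), -0.0419), (np.float64(251.4), -0.0346)]
4 -0.001 y1.8 -0.0513 v 0.1430 y1.85 -0.0441 sq 0.0058
4 0 y1.8 -0.0520 v 0.1430 y1.85 -0.0449 sq 0.0061
4 0.001 y1.8 -0.0508 v 0.1450 y1.85 -0.0435 sq 0.0067
5 -0.001 y1.8 -0.0425 v 0.1547 y1.85 -0.0348 sq 0.0073
5 0 y1.8 -0.0422 v 0.1557 y1.85 -0.0344 sq 0.0078
5 0.001 y1.8 -0.0404 v 0.1584 y1.85 -0.0325 sq 0.0084
6 -0.001 y1.8 -0.0359 v 0.1642 y1.85 -0.0277 sq 0.0089
6 0 y1.8 -0.0350 v 0.1659 y1.85 -0.0267 sq 0.0094
6 0.001 y1.8 -0.0332 v 0.1689 y1.85 -0.0247 sq 0.0100
(np.float64(0.1023918511466988), np.float64(0.1429104074426651))
```

Carriage at 0.099 (t = 11.24), 0.102 predicted, so v ≈ 0.14. servo_line turns out to be capped at 0.5 m/s. Replanning the descent and the brake with that limit:

```bash
cat > run2.py <<'E'
from h import *
def coast(y,v,t):
    k=.05;b=.006; return (v+b/k)/k*(1-np.exp(-k*t))-b/k*t+y, (v+b/k)*np.exp(-k*t)-b/k
y0,v0=.1060,.140; u=np.linspace(0,1,80);s=prof['mj'](u);res=[];h=.014;zE=.152
for H in np.arange(.28,.345,.005):
    D2=np.hypot(H-.07,.31-zE)/.5; yh=.07+(H-.07)*s; tip=.293+(zE-.31)*s; yc=coast(y0,v0,u*D2)[0]
    bad=((yh-yc<.06+h+.003)&(tip<.185)).any() or ((yh-yc<.08+h)&(tip<.168)).any()
    te=D2+.15; y,v=coast(y0,v0,te); gap=H-.0125-.08-y
    w1=np.abs(np.gradient(np.arctan2(yh-.0465,.5013),u*D2)).max()
    print('H %.3f bad %d te %.3f y %.4f v %.4f gap %.4f w1 %.2f'%(H,bad,te,y,v,gap,w1))
    if bad or gap<.005: continue
    for L in np.arange(.02,.09,.005):
        for D in np.arange(.4,1.3,.1):
            if L/D>.5: continue
            o=sim([(0,y+.08+gap,y+.08+gap+L,D)],y,v,5,'mj',1,tmax=D+4,dt=2e-3)
            if o[:,3].max()<.008 and o[:,1].max()<.275: res.append((abs(o[-1,1]-.2206),o[:,3].max(),o[:,1].max(),o[-1,1],o[int((D+.15)/2e-3),2],H,L,D))
print(len(res))
for r in sorted(res,key=lambda r:r[2])[:6]: print(np.round(r,4).tolist())
for r in sorted(res)[:8]: print(np.round(r,4).tolist())
E
python3 run2.py
```

```text
H 0.280 bad 1 te 0.676 y 0.1977 v 0.1314 gap -0.0102 w1 1.41
H 0.285 bad 1 te 0.684 y 0.1987 v 0.1313 gap -0.0062 w1 1.42
H 0.290 bad 1 te 0.692 y 0.1998 v 0.1312 gap -0.0023 w1 1.42
H 0.295 bad 1 te 0.700 y 0.2008 v 0.1311 gap 0.0017 w1 1.43
H 0.300 bad 0 te 0.708 y 0.2019 v 0.1310 gap 0.0056 w1 1.44
H 0.305 bad 0 te 0.716 y 0.2030 v 0.1309 gap 0.0095 w1 1.45
H 0.310 bad 0 te 0.725 y 0.2041 v 0.1307 gap 0.0134 w1 1.45
H 0.315 bad 0 te 0.733 y 0.2052 v 0.1306 gap 0.0173 w1 1.46
H 0.320 bad 0 te 0.741 y 0.2063 v 0.1305 gap 0.0212 w1 1.46
H 0.325 bad 0 te 0.750 y 0.2074 v 0.1304 gap 0.0251 w1 1.47
H 0.330 bad 0 te 0.758 y 0.2085 v 0.1303 gap 0.0290 w1 1.47
H 0.335 bad 0 te 0.767 y 0.2096 v 0.1302 gap 0.0329 w1 1.48
H 0.340 bad 0 te 0.776 y 0.2107 v 0.1301 gap 0.0368 w1 1.48
60
[0.0803, 0.0069, 0.2344, 0.1403, -0.0264, 0.3, 0.02, 0.4]
[0.0276, 0.0078, 0.2369, 0.193, -0.01, 0.3, 0.025, 0.5]
[0.0341, 0.0075, 0.2372, 0.1865, -0.0239, 0.305, 0.02, 0.5]
[0.0539, 0.0061, 0.2435, 0.1667, -0.0228, 0.305, 0.025, 0.5]
[0.0604, 0.007, 0.2439, 0.1602, -0.0078, 0.3, 0.03, 0.5]
[0.0743, 0.0071, 0.2446, 0.1463, -0.0364, 0.31, 0.02, 0.5]
[0.0001, 0.0078, 0.2723, 0.2205, 0.0451, 0.305, 0.055, 0.8]
[0.0051, 0.0079, 0.2507, 0.2257, -0.0027, 0.31, 0.03, 0.7]
[0.006, 0.0067, 0.256, 0.2266, -0.0137, 0.315, 0.03, 0.7]
[0.0066, 0.0071, 0.2462, 0.214, -0.017, 0.31, 0.025, 0.6]
[0.007, 0.0063, 0.2719, 0.2276, -0.0235, 0.33, 0.03, 0.8]
[0.0082, 0.0073, 0.2675, 0.2124, 0.0242, 0.31, 0.045, 0.8]
[0.0084, 0.0079, 0.2612, 0.229, 0.0253, 0.31, 0.04, 0.8]
[0.0084, 0.0071, 0.2559, 0.229, -0.0179, 0.32, 0.025, 0.7]
```

```bash
cat > run3.py <<'E'
from h import *
def worst(H,L,D,y,v,g):
    w=[]
    for dg in(-.006,0,.006):
        for m in(4.6,5.5):
            for dv in(-.005,.005):
                o=sim([(0,y+.08+g,y+.08+g+L,D)],y-dg,v+dv,m,'mj',1,tmax=D+4,dt=2e-3)
                w.append((o[:,3].max(),o[:,1].max(),o[-1,1],o[int((D+.15)/2e-3),2]))
    w=np.array(w);return w[:,0].max(),w[:,1].max(),w[:,2].min(),w[:,2].max(),w[:,3].min(),w[:,3].max()
for H,L,D in[(.315,.03,.7),(.315,.035,.7),(.315,.04,.8),(.32,.03,.7),(.32,.035,.8),(.325,.035,.8),(.33,.03,.8),(.315,.03,.6)]:
    te=np.hypot(H-.07,.158)/.5+.15
    k=.05;b=.006;v0=.14;v=(v0+b/k)*np.exp(-k*te)-b/k;y=.106+(v0+b/k)/k*(1-np.exp(-k*te))-b/k*te
    print(H,L,D,np.round(worst(H,L,D,y,v,H-.0925-y),4))
E
python3 run3.py
```

```text
0.315 0.03 0.7 [ 0.0096  0.26    0.155   0.245  -0.0371  0.0179]
0.315 0.035 0.7 [ 0.0093  0.2668  0.127   0.233  -0.0422  0.0158]
0.315 0.04 0.8 [ 0.0097  0.2692  0.1793  0.2554 -0.0294  0.0292]
0.32 0.03 0.7 [ 0.0099  0.2674  0.116   0.2382 -0.0486 -0.0053]
0.32 0.035 0.8 [ 0.0092  0.2691  0.1799  0.2527 -0.0338  0.022 ]
0.325 0.035 0.8 [ 0.0091  0.2765  0.1407  0.2436 -0.0465 -0.0024]
0.33 0.03 0.8 [ 0.0097  0.2771  0.1293  0.2608 -0.0506 -0.0057]
0.315 0.03 0.6 [ 0.0122  0.2647  0.0699  0.2108 -0.0511 -0.0125]
```

Run:
```python
from mv import *
D2=float(np.hypot(.32-.07,.158)/.499)
if line(.32,.152,D2):
    q=W(.355,.152);bot.servo_line(q,velocity=.035/.8)
    o=get_obs();print(o['time_s'],tr(o['position']),o['wrist_force'])
    t=o['time_s'];c=vision.read_camera("top");np.savez("t5.npz",f=c["frame"],K=c["intrinsics"],V=c["view"])
    t6=get_obs()['time_s'];s=vision.read_camera("top");np.savez("t6.npz",f=s["frame"],K=s["intrinsics"],V=s["view"]);print(t,t6)
    cv2.imwrite("pics/t5.png",cv2.resize(c['frame'][130:270,110:360],(800,448),interpolation=cv2.INTER_CUBIC)[:,:,::-1])
```

```text
w [1.45 0.96 0.27 0.   0.97 1.45]
t 12.0333 [-0.0004  0.3188] 0.1505
12.9833 (np.float64(-2.8349028694542638e-05), np.float64(0.35507125631267095)) [ 1.60792674  1.63200227 -0.34300624]
12.9833 13.0333
```

View pics/t5.png

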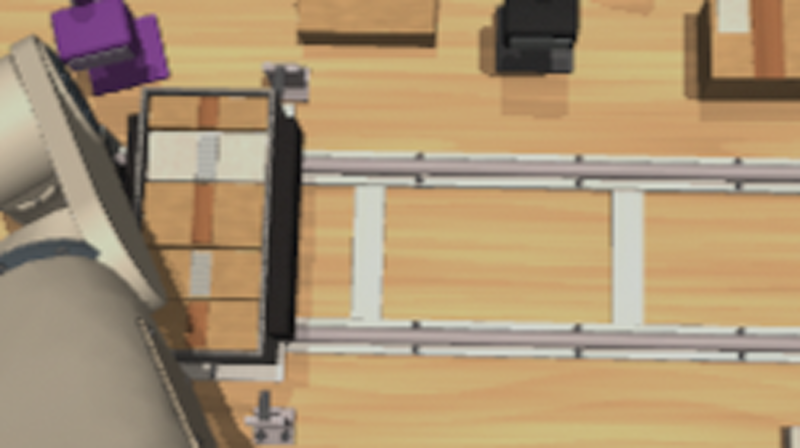

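Carriage caught. Its silver near tape is at crop (201,272), i.e. image (172.8,215), with the brackets at crop (285,80) and (265,420). Measuring position and drift from the tape.

```bash
cat >> h.py <<'E'
def tape(f,K,V,r0=212,r1=219,lo=140,hi=375):
    "carriage track y from the silver tape of the near parcel"
    g=f[r0:r1].astype(float).mean(0); S=g[:,0]-g[:,2]
    d=(S<32)&(g[:,0]>70); out=[]
    i=lo
    while i<hi:
        if d[i]:
            j=i
            while d[j]: j+=1
            if 4<=j-i<=9 and S[i-4]>35 and S[j+3]>35:
                w=np.clip(45-S[i-2:j+2],0,30);u=(w*np.arange(i-2,j+2)).sum()/w.sum()
                out.append((round(u,2),round(float(tr(ray(dict(K=K,V=V),(u,(r0+r1)/2-.5),.167))[1]),4)))
            i=j
        i+=1
    return out
E
python3 - <<'E'
from h import *
for n in("top0","t4","t5","t6"):
    c=np.load(n+".npz");print(n,tape(c['f'],c['K'],c['V']))
c=np.load("t5.npz")
print(c['f'][150,205-5:225].max(1) if 0 else '', [tr(ray(c,(110+u*.3125,130+v*.3125),.177))[1].round(4) for u,v in((144,92),(276,92),(265,360))])
E
```

```text
top0 [(np.float64(224.26), 0.1189), (np.float64(305.68), -0.1112), (np.float64(358.77), -0.2606)]
t4 [(np.float64(207.45), 0.1665), (np.float64(231.57), 0.0982), (np.float64(305.69), -0.1113)]
t5 [(np.float64(172.19), 0.2666), (np.float64(224.26), 0.1189), (np.float64(305.69), -0.1112)]
t6 [(np.float64(172.86), 0.2647), (np.float64(224.26), 0.1189), (np.float64(305.68), -0.1112)]
 [np.float64(0.3234), np.float64(0.2041), np.float64(0.203)]
```

It rebounded, now at 0.264 drifting back (-y) at ~0.04 m/s and heading past the mark. I hop to the right side to catch it softly, looking on the way.

```bash
cat >> mv.py <<'E'
def see(n):
    t=get_obs()['time_s'];c=vision.read_camera("top");np.savez(n,f=c["frame"],K=c["intrinsics"],V=c["view"])
    r=[k for k in tape(c["frame"],c["intrinsics"],c["view"]) if abs(k[1]-.1189)>.0006 and abs(k[1]+.1112)>.0006];print('see',round(t,4),r);return r
E
python3 - <<'E'
from mv import *
line(.362,.25,.21);see("t7.npz")
line(.06,.25,.62);see("t8.npz")
E
```

```text
w [0.09 0.93 0.84 0.   1.74 0.09]
t 13.4417 [0.0013 0.3625] 0.2529
see 13.4417 [(np.float64(177.6), 0.2512)]
w [1.65 0.53 0.7  0.   0.18 1.65]
t 14.3167 [-0.0009  0.0596] 0.2489
see 14.3167 [(np.float64(186.49), 0.226)]
```

Run:
```python
from h import *
for s in np.arange(.118,.136,.002):
    r=[]
    for v in(-.0235,-.0256,-.0275):
        for m in(4.7,5.3):
            o=sim([(0,s,s,1)],.2247,v,m,'mj',-1,tmax=6); r.append((o[-1,1],o[:,3].max()))
    print(round(s,4),np.round(r,4)[:,0],np.max(r,0)[1].round(4))
```

```text
0.118 [0.2011 0.2028 0.2032 0.2055 0.2053 0.208 ] 0.0022
0.12 [0.2037 0.2055 0.2058 0.2082 0.208  0.2108] 0.0023
0.122 [0.2064 0.2082 0.2085 0.2109 0.2107 0.2135] 0.0023
0.124 [0.209  0.2109 0.2112 0.2136 0.2134 0.2163] 0.0024
0.126 [0.2116 0.2136 0.2139 0.2163 0.216  0.219 ] 0.0025
0.128 [0.2143 0.2164 0.2165 0.2191 0.2187 0.2217] 0.0025
0.13 [0.217  0.2191 0.2192 0.2218 0.2214 0.2245] 0.0026
0.132 [0.2196 0.2218 0.2219 0.2246 0.2241 0.2272] 0.0027
0.134 [0.2223 0.2245 0.2246 0.2273 0.2269 0.23  ] 0.0027
0.136 [0.225  0.2273 0.2273 0.23   0.2296 0.2328] 0.0028
```

Run:
```python
from mv import *
line(.1165,.152,.235);see("t9.npz")
bot.dwell(.6);see("t10.npz");bot.dwell(.5);see("t11.npz")
bot.dwell(.8);r=see("t12.npz")
c=np.load("t12.npz");cv2.imwrite("pics/t12.png",cv2.resize(c['f'][130:270,110:300],(800,589),interpolation=cv2.INTER_CUBIC)[:,:,::-1])
```

```text
w [0.88 1.07 0.65 0.   1.69 0.88]
t 14.75 [-0.0015  0.1183] 0.1502
see 14.75 []
see 15.4 []
see 15.95 []
see 16.8 []
```

View pics/t12.png

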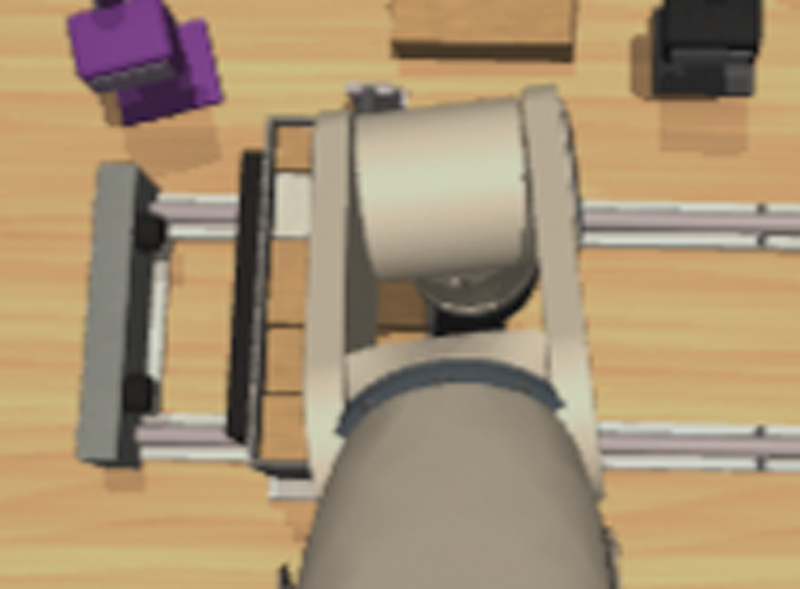

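Run:
```python
from h import *
for i in(7,8,9,10,11,12):
    c=np.load(f"t{i}.npz");f=c['f'];print(i,[lead(f,c['K'],c['V'],r0,r0+8,62,147) for r0 in(172,186,200)])
```

```text
7 [(np.float64(153.39), 0.2485), (np.float64(152.48), 0.2485), (np.float64(151.18), 0.2496)]
8 [(np.float64(161.81), 0.224), (np.float64(160.84), 0.2243), (np.float64(160.04), 0.2242)]
9 [(np.float64(165.44), 0.2135), (np.float64(164.6), 0.2135), (np.float64(163.73), 0.2136)]
10 [(np.float64(169.65), 0.2012), (np.float64(168.72), 0.2016), (np.float64(167.82), 0.2019)]
11 [(np.float64(168.65), 0.2041), (np.float64(167.72), 0.2045), (np.float64(166.82), 0.2047)]
12 [(np.float64(166.91), 0.2092), (np.float64(166.07), 0.2092), (np.float64(165.58), 0.2083)]
```

Run:
```python
from h import *
for n in("t8","t12","t7","t5"):
    c=np.load(n+".npz");g=c['f'][244:248].astype(float).mean(0)
    print(n,160,[(int(a.max()),int(a[0]-a[2])) for a in g[160:216]])
    print([tr(ray(c,(u,245.5),.072)).round(4).tolist() for u in(170,200)])
```

```text
t8 160 [(201, 89), (201, 88), (201, 88), (201, 88), (201, 89), (201, 89), (201, 89), (201, 89), (196, 61), (195, 20), (193, 14), (182, 21), (183, 20), (182, 20), (183, 20), (183, 20), (181, 20), (180, 20), (180, 20), (180, 20), (179, 20), (181, 20), (182, 20), (179, 20), (181, 20), (184, 21), (184, 20), (184, 20), (153, 16), (90, 7), (111, 9), (155, 16), (182, 20), (184, 21), (185, 21), (156, 17), (100, 10), (100, 10), (100, 10), (100, 10), (100, 11), (155, 26), (203, 35), (203, 35), (203, 35), (204, 35), (203, 35), (199, 34), (184, 30), (157, 22), (130, 16), (98, 9), (102, 13), (119, 19), (128, 23), (132, 24)]Traceback (most recent call last):
  File "<stdin>", line 5, in <module>
AttributeError: 'tuple' object has no attribute 'round'. Did you mean: 'count'?
```

Run:
```python
from h import *
def edges(g,lo,hi):
    S=g[:,0]-g[:,2];i=lo+int(np.argmax(S[lo:hi]<50));return i-1+(S[i-1]-50)/(S[i-1]-S[i]) 
for n in("top0","t8","t12","t7","t5"):
    c=np.load(n+".npz");f=c['f'].astype(float);g=f[244:248].mean(0);lo=320 if n=="top0" else 145
    u=edges(g,lo,lo+60);V=g.max(1);k=int(u)+15+int(np.argmin(V[int(u)+15:int(u)+30]));w=np.clip(150-V[k-3:k+4],0,None);tk=(w*np.arange(k-3,k+4)).sum()/w.sum()
    p=lambda u,r,z:round(float(tr(ray(c,(u,r),z))[1]),4)
    print(n,'left edge',round(u,2),'-> yc',round(p(u,245.5,.072)-.065,4),'tick',round(tk,2),p(tk,245.5,.072))
c=np.load("t8.npz");f=c['f'].astype(float)
for r in range(250,262,2): print(r,[int(v) for v in f[r:r+2].mean(0)[186:198].max(1)])
for r in range(152,166,2): print(r,[int(v) for v in f[r:r+2].mean(0)[188:204].max(1)])
print([round(float(tr(ray(c,(u,r),z))[1]),4) for u,r,z in((191.5,254,.076),(191.5,254,.066),(196,161,.076),(196,161,.066))])
```

```text
top0 left edge 324.73 -> yc -0.243 tick 353.07 -0.2627
t8 left edge 168.28 -> yc 0.2269 tick 189.39 0.2282
t12 left edge 173.27 -> yc 0.2119 tick 188.77 0.2301
t7 left edge 116.0 -> yc 0.385 tick 147.44 0.3549
t5 left edge 227.0 -> yc 0.05 tick nan nan
250 [194, 194, 194, 194, 193, 189, 182, 182, 167, 125, 102, 102]
252 [196, 196, 195, 196, 177, 129, 98, 94, 148, 165, 106, 105]
254 [194, 195, 195, 196, 165, 94, 84, 79, 143, 165, 105, 106]
256 [175, 175, 177, 180, 150, 85, 84, 81, 135, 163, 118, 98]
258 [183, 183, 170, 153, 133, 86, 83, 85, 110, 120, 93, 96]
260 [197, 189, 185, 180, 154, 107, 104, 99, 137, 154, 118, 122]
152 [202, 202, 202, 194, 158, 101, 83, 82, 81, 82, 74, 76, 89, 89, 86, 78]
154 [202, 202, 202, 183, 146, 119, 75, 73, 81, 81, 74, 63, 66, 65, 65, 68]
156 [187, 187, 187, 173, 148, 142, 117, 86, 87, 85, 83, 79, 79, 79, 80, 79]
158 [92, 92, 93, 97, 103, 103, 100, 95, 94, 94, 95, 95, 95, 95, 95, 95]
160 [135, 137, 138, 134, 137, 150, 149, 148, 147, 147, 149, 150, 149, 142, 126, 120]
162 [158, 161, 162, 154, 159, 183, 182, 181, 180, 180, 179, 180, 181, 182, 182, 184]
164 [158, 160, 163, 154, 158, 181, 181, 181, 181, 181, 180, 181, 182, 183, 183, 184]
[0.2201, 0.2216, 0.2194, 0.2209]<stdin>:6: RuntimeWarning: invalid value encountered in scalar divide
```

At t8 the deck gives y ≈ 0.2275, and the bracket noses give mark ≈ 0.220. The carriage is now stopping at ≈0.2125, about 7–8 mm short, so I creep it forward very slowly.

```bash
cat >> mv.py <<'E'
def seel(n):
    t=get_obs()['time_s'];c=vision.read_camera("top");np.savez(n,f=c["frame"],K=c["intrinsics"],V=c["view"]);f=c["frame"]
    L=[lead(f,c["intrinsics"],c["view"],r,r+8,62,147)[1] for r in(172,186,200)]
    g=f[244:248].astype(float).mean(0);S=g[:,0]-g[:,2];i=155+int(np.argmax(S[155:200]<50));u=i-1+(S[i-1]-50)/(S[i-1]-S[i])
    print('see',round(t,3),'lead+.003: %.4f'%(np.mean(L)+.003),'deck %.4f'%(tr(ray(dict(K=c["intrinsics"],V=c["view"]),(u,245.5),.072))[1]-.065))
E
python3 - <<'E'
from mv import *
seel("u0.npz")
bot.servo_line(W(.121,.152),velocity=.006);seel("u1.npz")
bot.servo_line(W(.1295,.152),velocity=.003);print(tr(get_obs()['position']));seel("u2.npz")
bot.dwell(.5);seel("u3.npz")
E
```

```text
see 16.85 lead+.003: 0.2121 deck 0.2119
see 17.8 lead+.003: 0.2123 deck 0.2124
(np.float64(2.0944795912707944e-05), np.float64(0.12948072564844626))
see 20.833 lead+.003: 0.2192 deck 0.2199
see 21.383 lead+.003: 0.2192 deck 0.2199
```

At rest at 0.2195, with the mark at 0.220. Backing the hand off and checking with a clear view.

Run:
```python
from mv import *
bot.servo_line(W(.07,.152),velocity=.08)
bot.servo_line(W(-.10,.30),velocity=.3)
seel("u4.npz");print(see("u5.npz"))
c=np.load("u5.npz");cv2.imwrite("pics/u5.png",cv2.resize(c['f'][135:275,110:300],(800,589),interpolation=cv2.INTER_CUBIC)[:,:,::-1])
```

```text
see 23.225 lead+.003: 0.2191 deck 0.2198
see 23.275 [(np.float64(188.96), 0.219), (np.float64(339.33), -0.206)]
[(np.float64(188.96), 0.219), (np.float64(339.33), -0.206)]
```

View pics/u5.png

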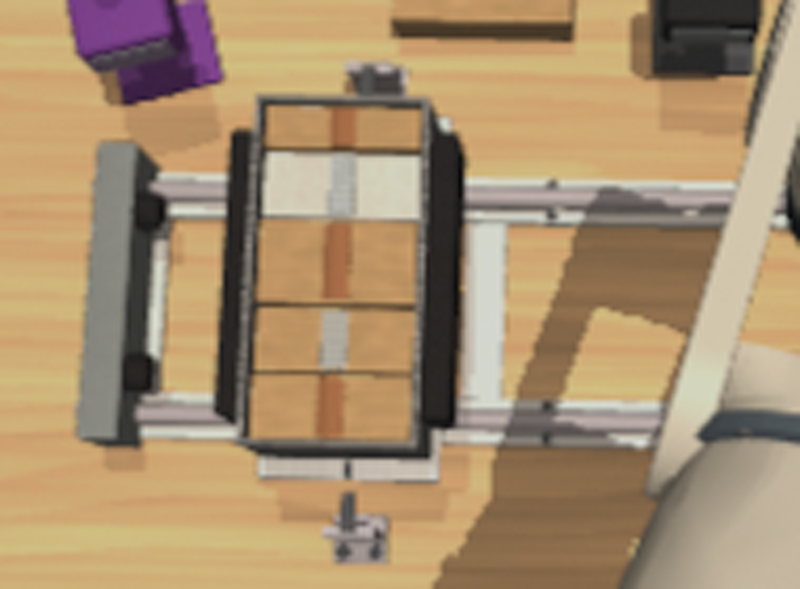

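The deck's centre tick (348,469) is in line with the near bracket's nose (348,495). The carriage is still and the hand is clear, so I'm handing in.

```bash
python3 -c "
from workcell import *
print(hand_in())"
```

```text
the job is handed in; nothing more can be done
None
```

The job is handed in: the carriage passed the reader at about 0.15 m/s and is at rest within about 1 mm of the index brackets with the hand clear, though it first ran about 4.5 cm past them and had to be brought back gently with the hand on the right-hand pad.

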